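# Roll a cable-raceway cover flush

## Robot

A 6-joint arm with a two-finger parallel gripper is mounted at the origin on the work surface. World frame = base frame: x ahead of the robot, y to its left, z up, the work surface at z = 0. Lengths are in mm, angles in rad, forces in N, time in s.
With the tool pointing down it reaches from about 250 to 775 mm from the base axis. Payload 4 kg.
Tool frame: the origin (TCP) lies midway between the tips of the shut fingers; the grasp point (between the pads) lies 19 mm behind it; z points along the fingers, y is the line along which they close (so a half turn about z gives the same grasp; the last joint's range is limited). The gripper opens to 94 mm and grips with 3 to 60 N. Pads are 16 mm wide; open, the fingers measure 119 mm over their backs; the gripper's body (75 mm by 177 mm) begins 78 mm behind the grasp point.
Start: joints at [1.109, 0.087, 1.371, -0, 1.684, -0.103], TCP at [193.144, 514.991, 205.506] pointing down, gripper open.
Joint ranges: [-3.1, 3.1], [-0.76, 2.03], [0.27, 2.55], [-1.08, 4.22], [0.17, 2.65], [-2.57, 2.57]. Speed limits (rad/s): [2.79, 2.79, 3.14, 3.14, 3.14, 3.14].

## Interface

Orientations are given as [roll, pitch, yaw] about the fixed x, y, z axes, in that order (R = Rz(yaw) Ry(pitch) Rx(roll)).
In Python, from rig import r, imaging gives the robot as it stands.
- The arm moves only by the tool drive_tool, never from a script. Its argument "increments" is a list of rows, each a list of 2 entries, a list of its own where there are three numbers: the shift along the tool's x, y, z as a fraction of full scale, then the turn, a rotation vector about the tool's x, y, z as a fraction of full scale. A call has exactly 10 rows; each row is the pose to reach, as a shift and turn from the pose commanded when the call began, along the tool's axes at that moment, turning the shorter way round; what a row does not reach only later rows make up. Full scale, the value 1, is 100 mm for a shift and pi rad for a turn. A row lasts 1/12 s, in which the tool goes at most 41.7 mm and 7.16 degrees, less where a joint would pass 70% of its speed; a pose out of reach is approached as far as the arm can. A call with a number of a shift or a turn outside -1 to 1 is refused whole. A call with a gripper value outside its range is refused whole. "hand" is the opening, from 0 (shut) to 1 (fully open), set as the call begins (left out, the last holds). The fingers move at their own pace and stop on an object; the grip force is fixed at half the most. Time passes only in rows, so rows that repeat a pose let the fingers close, or fill a call up. It gives the time, the measured TCP pose, the force, the opening and the grip force at its end, in the units of the state.
- r.get_obs(): the state, without advancing time (a new reading comes with each control period).
- imaging.capture(name): name is "scene" or "side" or "wrist"; returns a dict with "color" (400x640x3 uint8, red, green, blue), "depth" (400x640 float32, mm along the optical axis (not along the pixel's ray), 0 where there is no reading), "K" (3x3 intrinsics, pixels), "xyz" and "rotation" of the camera in the world. Camera axes: x right, y up, looking along -z (the intrinsics and any distortion apply to the point x, -y, -z); pixel columns grow to the right and rows downward; lengths in mm; the calibration is good to about 2 mm. A picture is of the moment at which its call begins.
- r.finish_job(): hands the job in; it is judged then, once.
The state is a dict: "t": time; "joints": joint angles; "qd": joint speeds; "effort": joint torques, N m; "tool_pos": TCP position; "orientation": TCP orientation; "force": force on the tool from outside, world axes, zero at the start; "moment": the same for the moment, N m; "finger_gap": finger opening in mm; "finger_force": force on a finger pad.
Only numpy, scipy, OpenCV 4.12 (cv2) and the standard library are available. Lean on these libraries where they do the work, as an engineer would, in place of code of your own. Each camera call takes 0.05 s, during which the arm holds its last target. There are 200 camera calls.

## Task

Take the hand roller out of its stand and roll its wheel along the white cover strip of the cable raceway, from one end to the other, with firm but not brutal pressure (never above about 30 N), until every section of the strip sits fully down, flush with the channel. Press the strip with the roller only, put the roller back upright in its stand, and leave the other things on the desk where they are.

Things in the scene. Friction and masses are not known exactly. Their poses are not given: they have to be found in the camera images.
- roller_grip (a point): Centre of the hand roller's upright square wooden handle, 26 x 26 x 60 mm. Roller axes: z up, y = the way it rolls, x = the wheel's axle. Under the handle, 30 to 36 mm below this point, is a square steel flange 66 x 66 mm, by which the roller hangs on its stand's rim. Roller mass 0.2 to 0.35 kg.
- wheel_foot (a point): Lowest point of the roller's wheel, 84 mm straight below the handle's centre. The rubber wheel is 40 mm in diameter and 26 mm wide, in a steel fork 38 mm wide over the outside. Pressed on the flush strip and lips it is stiff: roughly 10 to 20 N for each millimetre a gripper pushes further.
- wheel (a joint): The roller's freely turning wheel: angle turned since the start (rad); 1 rad is 20 mm of rolling; either sign.
- stand_rim (a point): Centre of the mouth of the roller's stand, a steel box fixed to the desk, 66 x 66 mm outside, 52 x 52 mm inside, 58 mm high; this point is level with its rim. The roller hangs in it with its flange on the rim, the handle's centre then 36 mm above this point, roller x and y along the stand's; fork and wheel have about 6 mm to spare all round.
- raceway: Cable raceway fixed to the desk; origin at the centre of its underside, y along the strip, x across, z up. An aluminium plinth 292 x 66 x 20 mm carries a grey channel 264 mm long and 44 mm wide. In it, between two flat hard lips 10 mm wide, lies a white cover strip 22.5 mm wide and 240 mm long: a row of 8 sections of 30 mm. The wheel is wider than the strip, so at flush it runs on the lips.
- cover_mid (a point): Middle of the raceway, 42 mm above the desk: the nominal level of the lips. The channel is packed unevenly: its true level here is up to 5 mm above or below this point, and it slopes along y by up to 0.03 rad either way (up to 4 mm more or less at an end). Neither is measured; it must be felt. A section moves only under more than about 6 N, stays where it is left, and stops hard when flush.
- link0 (a joint): Cover section number 1 from the raceway's -y end (centre at y = -105 mm): how far it has been pushed down (m), 0 = 4.5 mm proud, 0.0045 = flush with the lips.
- link1 (a joint): Cover section number 2 from the raceway's -y end (centre at y = -75 mm): how far it has been pushed down (m), 0 = 4.5 mm proud, 0.0045 = flush with the lips.
- link2 (a joint): Cover section number 3 from the raceway's -y end (centre at y = -45 mm): how far it has been pushed down (m), 0 = 4.5 mm proud, 0.0045 = flush with the lips.
- link3 (a joint): Cover section number 4 from the raceway's -y end (centre at y = -15 mm): how far it has been pushed down (m), 0 = 4.5 mm proud, 0.0045 = flush with the lips.
- link4 (a joint): Cover section number 5 from the raceway's -y end (centre at y = 15 mm): how far it has been pushed down (m), 0 = 4.5 mm proud, 0.0045 = flush with the lips.
- link5 (a joint): Cover section number 6 from the raceway's -y end (centre at y = 45 mm): how far it has been pushed down (m), 0 = 4.5 mm proud, 0.0045 = flush with the lips.
- link6 (a joint): Cover section number 7 from the raceway's -y end (centre at y = 75 mm): how far it has been pushed down (m), 0 = 4.5 mm proud, 0.0045 = flush with the lips.
- link7 (a joint): Cover section number 8 from the raceway's -y end (centre at y = 105 mm): how far it has been pushed down (m), 0 = 4.5 mm proud, 0.0045 = flush with the lips.
- bottle: Bystander: clear bottle, 52 mm diameter, 140 mm tall; origin at the centre of its underside.
- pencup: Bystander: black pen cup, 72 mm diameter, pens up to 146 mm tall; origin at the centre of its underside.
- mouse: Bystander: black computer mouse, 100 x 58 x 32 mm; origin at the centre of its underside.
Not all that is in view belongs to the job. There is more than one size of the part that bears stand_rim; the job needs the smallest. What is shaped like the part that bears roller_grip but turquoise is not meant.

How it is judged:
By the outcome, as a careful person would: the job done as asked, in the order asked, and still so for the second after the job is handed in, with the robot touching nothing.
It also fails if it takes over 70 s, if anything falls off the work surface, if the arm or the gripper's body presses on something with over 40 N, if the wrist force passes 120 N, or if a joint passes its speed limit or range.

## Working session

There is one attempt and no reset: what is moved stays moved. The work goes in short steps, Python scripts to look and compute and a tool call to move; the robot and the scene stay as the last step left them, time stands still between calls to the robot, and variables do not carry over. Pictures are saved under pics/ and viewed, at most 10 in all, crops included, and the job is handed in when it is done.

Besides the shell and the picture viewer there is one more tool, called after "Emit:" by a JSON object that holds its "op" and its "data". drive_tool: Moves the arm, as the interface text tells. Shift numbers are shares of 100 mm and turn numbers shares of pi rad, none past 1 either way. Its arguments: {"type":"object","properties":{"increments":{"type":"array"},"hand":{"type":"number"}},"required":["increments"]}

```bash
mkdir -p pics; ls
cat > h.py <<'E'
import numpy as np,cv2,pickle
def cap(n):
    from rig import imaging
    c=imaging.capture(n); pickle.dump(c,open(f'pics/{n}.pkl','wb')); return c
def load(n): return pickle.load(open(f'pics/{n}.pkl','rb'))
def ray(c,u,v):
    K=np.array(c['K']);d=np.array([(u-K[0,2])/K[0,0],-(v-K[1,2])/K[1,1],-1.])
    return np.array(c['xyz']),np.array(c['rotation'])@d
def plane(c,u,v,z):
    o,d=ray(c,u,v);return o+d*(z-o[2])/d[2]
def dep(c):
    K=np.array(c['K']);h,w=c['depth'].shape;u,v=np.meshgrid(np.arange(w),np.arange(h))
    D=np.stack([(u-K[0,2])/K[0,0],-(v-K[1,2])/K[1,1],-np.ones((h,w))],-1)*c['depth'][...,None]
    return D@np.array(c['rotation']).T+np.array(c['xyz'])
E
python3 - <<'E'
from h import *
from rig import r
print(r.get_obs())
for n in ('scene','side'):
    c=cap(n);print(n,c['xyz'],c['rotation'],c['K'],[k for k in c])
    cv2.imwrite(f'pics/{n}0.png',c['color'][...,::-1])
E
```

```text
pics
{'t': 0.0, 'joints': array([ 1.10891183e+00,  8.79178355e-02,  1.37225358e+00, -4.83657803e-06,
        1.68356120e+00, -1.03130623e-01]), 'qd': array([-0.00048163,  0.00036849,  0.00029999, -0.00077039, -0.0004094 ,
        0.00153695]), 'effort': array([ 3.62873550e-05, -3.40193331e+01, -3.02421606e+01,  7.16998964e-02,
        3.32817994e-02, -1.56938627e-04]), 'tool_pos': array([192.88846865, 514.48909846, 204.32481224]), 'orientation': array([-3.13946357e+00, -2.15522998e-04,  2.78283801e+00]), 'force': array([ 0.64501826, -0.03158735, -0.28456831]), 'moment': array([ 0.01935733,  0.00349543, -0.01234614]), 'finger_force': 0.0, 'finger_gap': 93.82329881444294}
scene [1144.45003303 -779.12636068  920.86096719] [8.65611382e-01 8.34813819e-04 6.30082860e-01] [[460.25672244   0.         322.03081224]
 [  0.         460.25672244 197.57645447]
 [  0.           0.           1.        ]] ['color', 'depth', 'K', 'xyz', 'rotation']
side [ 297.39108951 -616.22621418  824.94093333] [ 0.71836442  0.00975911 -0.37877302] [[371.93608277   0.         322.57772196]
 [  0.         371.93608277 196.23877793]
 [  0.           0.           1.        ]] ['color', 'depth', 'K', 'xyz', 'rotation']
```

View pics/scene0.png

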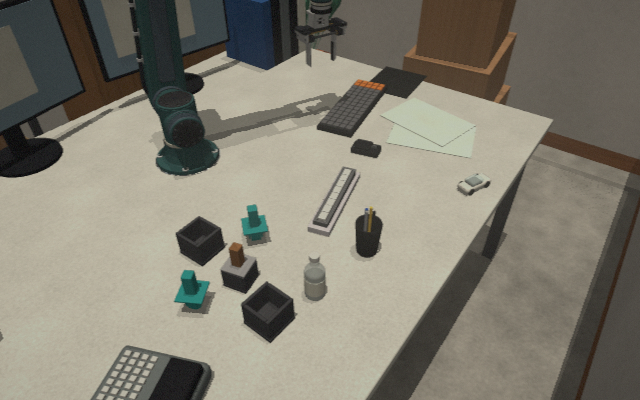

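View pics/side0.png

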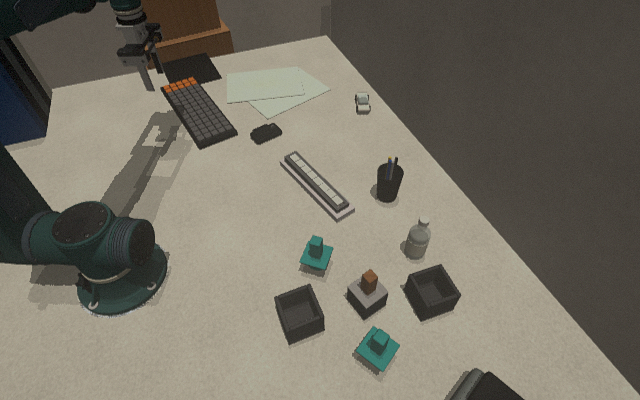

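The wooden-handled roller hangs in the smallest box at scene (237,268) / side (368,292). The decoys are the larger empty boxes at scene (200,241) and (268,311), and the turquoise look-alikes at (254,225) and (192,290). The raceway runs from scene (322,228) to (350,172), and the pen cup is at (368,235), the bottle at (315,278) and the mouse at (366,148). Next I measure positions and confirm the roller in a crop.

```bash
cat >> h.py <<'E'
from scipy.spatial.transform import Rotation as Ro
_l=load
def load(n):
    c=_l(n); c['rotation']=Ro.from_euler('xyz',c['rotation']).as_matrix(); return c
E
python3 - <<'E'
from h import *
a=load('scene');b=load('side')
def crop(c,u,v,s=50,k=8):return cv2.resize(c['color'][v-s//2-5:v+s//2+5,u-s//2:u+s//2],None,fx=k*.99,fy=k,interpolation=2)[...,::-1]
cv2.imwrite('pics/crop1.png',np.hstack([crop(a,238,265),crop(b,368,288)]))
boxes={'scene':dict(roller=(215,235,265,295),race=(300,160,365,240)),'side':dict(roller=(340,262,395,320),race=(275,145,360,225))}
for n,c in (('scene',a),('side',b)):
    P=dep(c);print(n,'desk z',np.median(P[:,:,2][300:340,200:300]))
    hsv=cv2.cvtColor(c['color'],cv2.COLOR_RGB2HSV)
    def sub(bx):
        u0,v0,u1,v1=bx;return P[v0:v1,u0:u1].reshape(-1,3),hsv[v0:v1,u0:u1].reshape(-1,3)
    p,h=sub(boxes[n]['roller'])
    w=(h[:,1]>100)&(h[:,0]<20);q=p[w];print('wood n',len(q),q.min(0),q.max(0))
    t=q[q[:,2]>np.percentile(q[:,2],97)-4];print(' top',t.mean(0),cv2.minAreaRect(t[:,:2].astype(np.float32)))
    f=p[(~w)&(p[:,2]>53)&(p[:,2]<72)];print(' flange',len(f),np.median(f[:,2]),cv2.minAreaRect(f[:,:2].astype(np.float32)))
    p,h=sub(boxes[n]['race'])
    for lo,hi in((14,24),(33,60)):
        q=p[(p[:,2]>lo)&(p[:,2]<hi)];print(' race',len(q),cv2.minAreaRect(q[:,:2].astype(np.float32)),np.percentile(q[:,2],[5,25,50,75,95]))
E
```

```text
scene desk z 1.9289057322585563
wood n 268 [ 518.38327501 -303.49858072   65.52052676] [ 547.1161004  -276.12923356  126.8639202 ]
 top [ 532.12526457 -289.81643157  123.89341052] ((532.2725219726562, -289.25128173828125), (25.43974494934082, 23.924543380737305), 17.616498947143555)
 flange 512 63.35680808208264 ((525.9053955078125, -288.8326721191406), (82.43929290771484, 226.64971923828125), 87.80210876464844)
 race 477 ((552.8748168945312, 100.09933471679688), (67.32706451416016, 296.25750732421875), 15.460227012634277) [15.48201342 18.17471755 19.68147799 21.23014548 22.96306816]
 race 873 ((577.5556640625, 68.21658325195312), (132.08058166503906, 347.97735595703125), 37.245235443115234) [34.12139298 37.11220206 39.32631129 41.79877658 45.40493254]
side desk z -0.08530495230075985
wood n 149 [ 513.16209165 -303.34797778   74.10213414] [ 541.06275448 -274.78351142  126.92635974]
 top [ 527.13886617 -288.7741079   123.33266482] ((527.5626220703125, -288.7751159667969), (24.733715057373047, 24.680307388305664), 14.08403491973877)
 flange 610 63.140582155862205 ((526.602783203125, -288.2601318359375), (66.49324035644531, 68.1849365234375), 14.633419036865234)
 race 524 ((546.838134765625, 99.37577056884766), (68.38839721679688, 293.65863037109375), 16.43217658996582) [15.36897147 17.88667763 19.08046018 20.24504525 22.51770516]
 race 971 ((548.6278076171875, 101.52629089355469), (46.064334869384766, 267.2083740234375), 15.49303913116455) [33.98845373 36.72124171 38.91205759 40.90259105 43.81854272]
```

View pics/crop1.png

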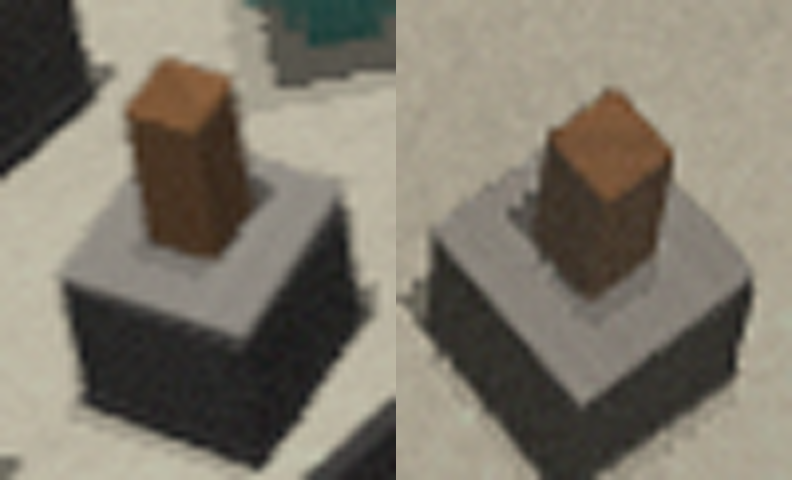

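Confirmed: wooden handle, grey flange, on the box that is flange-sized (66 mm). Now the plan to hover over it.

```bash
cat > plan.py <<'E'
import numpy as np,json,sys
def start():
    try:return json.load(open('cmd.json'))
    except: return [193.144,514.991,205.506,np.degrees(2.783)]
def shares(c,t):
    y=np.radians(c[3]);d=np.subtract(t[:3],c[:3])
    return np.array([d[0]*np.cos(y)+d[1]*np.sin(y),d[0]*np.sin(y)-d[1]*np.cos(y),-d[2]])/100,-(t[3]-c[3])/180
def apply(c,s,w):
    y=np.radians(c[3]);s=np.array(s)*100
    return [c[0]+s[0]*np.cos(y)+s[1]*np.sin(y),c[1]+s[0]*np.sin(y)-s[1]*np.cos(y),c[2]-s[2],c[3]-w*180]
def go(t,n=None,dec=3):
    c=start();s,w=shares(c,t);n=n or int(np.ceil(max(np.abs(s).max()/0.99,abs(w)/.35)))
    a=np.array(c,float);
    for k in range(n):
        tk=a+(np.array(t)-a)*(k+1)/n
        s,w=shares(c,tk);s=np.round(s,dec);w=round(w,4);c=apply(c,s,w);print(k,s.tolist(),w)
    json.dump(list(map(float,c)),open('cmd.json','w'));print('cmd',np.round(c,2))
E
python3 - <<'E'
from h import *
from plan import go
a=load('scene');b=load('side')
for n,c,l in(('scene',a,dict(bottle=(314,296),cup=(368,252),mouse=(366,150),t1=(254,235),t2=(192,303),boxA=(200,241),boxB=(268,311))),('side',b,dict(bottle=(416,255),cup=(389,197),t1=(316,262),t2=(377,356)))):
    for k,v in l.items():print(n,k,plane(c,*v,0).round())
for n,c,bx in(('side',b,[(275,285,325,345),(405,262,462,322),(300,232,335,275),(355,325,402,373)]),):
    P=dep(c)
    for u0,v0,u1,v1 in bx:
        p=P[v0:v1,u0:u1].reshape(-1,3);p=p[p[:,2]>12];print(p.min(0).round(),p.max(0).round())
print('to grasp hover yaw first');go([350,140,262,159.45]);go([529,-289,250,105.2])
E
```

```text
scene bottle [ 711. -220.    0.]
scene cup [741. -16.   0.]
scene mouse [479. 394.   0.]
scene t1 [ 447. -150.   -0.]
scene t2 [ 484. -411.    0.]
scene boxA [ 342. -256.   -0.]
scene boxB [ 649. -320.    0.]
side bottle [ 705. -221.    0.]
side cup [736. -20.   0.]
side t1 [ 459. -144.    0.]
side t2 [ 497. -409.    0.]
[ 297. -616.   12.] [ 413. -230.  825.]
[ 297. -616.   12.] [ 710. -295.  825.]
[ 297. -616.   12.] [ 499. -112.  825.]
[ 297. -616.   49.] [ 535. -364.  825.]
to grasp hover yaw first
0 [-0.928, -0.987, -0.188] 0.0
1 [-0.929, -0.987, -0.189] 0.0
2 [-0.928, -0.987, -0.188] 0.0
cmd [350.01 139.98 262.01 159.45]
0 [-0.795, -0.847, 0.03] 0.0754
1 [-0.972, -0.637, 0.03] 0.0753
2 [-1.095, -0.391, 0.03] 0.0754
3 [-1.155, -0.124, 0.03] 0.0753
cmd [ 528.99 -288.99  250.01  105.2 ]
```

Emit:
{"op": "drive_tool", "data": {"increments": [[[-0.15,-0.16,-0.03],[0,0,0]],[[-0.35,-0.37,-0.07],[0,0,0]],[[-0.55,-0.58,-0.11],[0,0,0]],[[-0.75,-0.8,-0.15],[0,0,0]],[[-0.928,-0.987,-0.188],[0,0,0]],[[-0.928,-0.987,-0.188],[0,0,0]],[[-0.928,-0.987,-0.188],[0,0,0]],[[-0.928,-0.987,-0.188],[0,0,0]],[[-0.928,-0.987,-0.188],[0,0,0]],[[-0.928,-0.987,-0.188],[0,0,0]]], "hand": 1}}

```text
t: 0.93
tool_pos: [244.8, 390.6, 223.7]
orientation: [-3.141, -0.001, 2.784]
force: [0.2, 0.1, -0.3]
finger_gap: 93.7
finger_force: 0.0
```

Emit:
{"op": "drive_tool", "data": {"increments": [[[-0.1,-0.1,-0.02],[0,0,0]],[[-0.2,-0.21,-0.04],[0,0,0]],[[-0.3,-0.32,-0.06],[0,0,0]],[[-0.4,-0.43,-0.08],[0,0,0]],[[-0.5,-0.53,-0.1],[0,0,0]],[[-0.6,-0.64,-0.12],[0,0,0]],[[-0.7,-0.75,-0.14],[0,0,0]],[[-0.8,-0.85,-0.16],[0,0,0]],[[-0.9,-0.95,-0.18],[0,0,0]],[[-0.929,-0.987,-0.189],[0,0,0]]]}}

```text
t: 1.77
tool_pos: [298.2, 264.5, 243.2]
orientation: [-3.141, 0.0, 2.782]
force: [0.2, 0.0, -0.1]
finger_gap: 93.9
finger_force: 0.0
```

Emit:
{"op": "drive_tool", "data": {"increments": [[[-0.1,-0.1,-0.02],[0,0,0]],[[-0.2,-0.21,-0.04],[0,0,0]],[[-0.3,-0.32,-0.06],[0,0,0]],[[-0.4,-0.43,-0.08],[0,0,0]],[[-0.5,-0.53,-0.1],[0,0,0]],[[-0.6,-0.64,-0.12],[0,0,0]],[[-0.7,-0.75,-0.14],[0,0,0]],[[-0.8,-0.85,-0.16],[0,0,0]],[[-0.9,-0.95,-0.18],[0,0,0]],[[-0.928,-0.987,-0.188],[0,0,0]]]}}

```text
t: 2.6
tool_pos: [350.6, 139.5, 261.9]
orientation: [-3.141, -0.0, 2.782]
force: [-0.3, 0.2, -0.5]
finger_gap: 94.0
finger_force: 0.0
```

Run:
```python
import json
json.dump([350.01,139.98,262.01,159.45],open('cmd.json','w'))
from plan import *
go([529,-289,250,105.2],5)
```

```text
0 [-0.636, -0.678, 0.024] 0.0603
1 [-0.753, -0.545, 0.024] 0.0603
2 [-0.842, -0.395, 0.024] 0.0602
3 [-0.901, -0.229, 0.024] 0.0603
4 [-0.928, -0.055, 0.024] 0.0603
cmd [ 529.   -289.02  250.01  105.2 ]
```

Emit:
{"op": "drive_tool", "data": {"increments": [[[-0.12,-0.13,0.01],[0,0,0.012]],[[-0.25,-0.27,0.01],[0,0,0.024]],[[-0.4,-0.42,0.015],[0,0,0.036]],[[-0.52,-0.55,0.02],[0,0,0.048]],[[-0.636,-0.678,0.024],[0,0,0.0603]],[[-0.636,-0.678,0.024],[0,0,0.0603]],[[-0.636,-0.678,0.024],[0,0,0.0603]],[[-0.636,-0.678,0.024],[0,0,0.0603]],[[-0.636,-0.678,0.024],[0,0,0.0603]],[[-0.636,-0.678,0.024],[0,0,0.0603]]]}}

```text
t: 3.43
tool_pos: [385.5, 55.0, 259.7]
orientation: [3.141, 0.0, 2.595]
force: [-0.3, 0.8, -0.2]
finger_gap: 94.2
finger_force: 0.0
```

Emit:
{"op": "drive_tool", "data": {"increments": [[[-0.15,-0.11,0.01],[0,0,0.012]],[[-0.3,-0.22,0.01],[0,0,0.024]],[[-0.45,-0.33,0.015],[0,0,0.036]],[[-0.6,-0.44,0.02],[0,0,0.048]],[[-0.753,-0.545,0.024],[0,0,0.0603]],[[-0.753,-0.545,0.024],[0,0,0.0603]],[[-0.753,-0.545,0.024],[0,0,0.0603]],[[-0.753,-0.545,0.024],[0,0,0.0603]],[[-0.753,-0.545,0.024],[0,0,0.0603]],[[-0.753,-0.545,0.024],[0,0,0.0603]]]}}

```text
t: 4.27
tool_pos: [421.3, -30.8, 257.4]
orientation: [3.141, 0.0, 2.406]
force: [-0.2, 0.5, 0.6]
finger_gap: 93.8
finger_force: 0.0
```

Emit:
{"op": "drive_tool", "data": {"increments": [[[-0.17,-0.08,0.01],[0,0,0.012]],[[-0.34,-0.16,0.01],[0,0,0.024]],[[-0.51,-0.24,0.015],[0,0,0.036]],[[-0.68,-0.32,0.02],[0,0,0.048]],[[-0.842,-0.395,0.024],[0,0,0.0602]],[[-0.842,-0.395,0.024],[0,0,0.0602]],[[-0.842,-0.395,0.024],[0,0,0.0602]],[[-0.842,-0.395,0.024],[0,0,0.0602]],[[-0.842,-0.395,0.024],[0,0,0.0602]],[[-0.842,-0.395,0.024],[0,0,0.0602]]]}}

```text
t: 5.1
tool_pos: [457.1, -116.6, 255.1]
orientation: [3.141, 0.0, 2.216]
force: [-0.2, 0.2, -0.5]
finger_gap: 94.1
finger_force: 0.0
```

Emit:
{"op": "drive_tool", "data": {"increments": [[[-0.18,-0.05,0.01],[0,0,0.012]],[[-0.36,-0.09,0.01],[0,0,0.024]],[[-0.54,-0.14,0.015],[0,0,0.036]],[[-0.72,-0.18,0.02],[0,0,0.048]],[[-0.901,-0.229,0.024],[0,0,0.0603]],[[-0.901,-0.229,0.024],[0,0,0.0603]],[[-0.901,-0.229,0.024],[0,0,0.0603]],[[-0.901,-0.229,0.024],[0,0,0.0603]],[[-0.901,-0.229,0.024],[0,0,0.0603]],[[-0.901,-0.229,0.024],[0,0,0.0603]]]}}

```text
t: 5.93
tool_pos: [492.9, -202.3, 252.8]
orientation: [3.141, 0.0, 2.027]
force: [-0.1, -0.3, -0.0]
finger_gap: 94.0
finger_force: 0.0
```

Emit:
{"op": "drive_tool", "data": {"increments": [[[-0.18,-0.01,0.01],[0,0,0.012]],[[-0.36,-0.02,0.01],[0,0,0.024]],[[-0.54,-0.03,0.015],[0,0,0.036]],[[-0.72,-0.04,0.02],[0,0,0.048]],[[-0.928,-0.055,0.024],[0,0,0.0603]],[[-0.928,-0.055,0.024],[0,0,0.0603]],[[-0.928,-0.055,0.024],[0,0,0.0603]],[[-0.928,-0.055,0.024],[0,0,0.0603]],[[-0.928,-0.055,0.024],[0,0,0.0603]],[[-0.928,-0.055,0.024],[0,0,0.0603]]]}}

```text
t: 6.77
tool_pos: [528.8, -288.1, 250.6]
orientation: [3.141, 0.0, 1.837]
force: [-0.1, -0.9, 0.9]
finger_gap: 94.0
finger_force: 0.0
```

Run:
```python
from h import *
from rig import r
o=r.get_obs();print(o['tool_pos'],o['orientation'],o['joints'])
cap('wrist');c=load('wrist');print(c['xyz'],c['rotation'].round(3).tolist(),c['K'][0])
cv2.imwrite('pics/w1.png',c['color'][...,::-1])
P=dep(c);hsv=cv2.cvtColor(c['color'],cv2.COLOR_RGB2HSV)
w=(hsv[...,1]>100)&(hsv[...,0]<20)&(c['depth']>0)&(P[...,2]>60);q=P[w];print(len(q))
t=q[q[:,2]>np.percentile(q[:,2],95)-4];print('top',np.median(t[:,2]),cv2.minAreaRect(t[:,:2].astype(np.float32)))
f=P[(P[...,2]>54)&(P[...,2]<72)&(abs(P[...,0]-529)<60)&(abs(P[...,1]+289)<60)&~w];print('fl',np.median(f[:,2]),cv2.minAreaRect(f[:,:2].astype(np.float32)))
```

```text
[ 528.75866533 -288.06743357  250.58173158] [3.14095664e+00 3.29795622e-04 1.83729126e+00] [-5.93135202e-01  2.00580189e-01  1.15449218e+00  2.72866593e-04
  1.78585529e+00 -8.59571919e-01]
[ 506.4784419  -209.8107254   429.49552183] [[0.965, -0.252, -0.074], [0.263, 0.927, 0.269], [0.001, -0.279, 0.96]] [344.1304907    0.         316.22469168]
4985
top 368.4715159589098 ((521.9841918945312, -262.4785461425781), (134.50192260742188, 16.171958923339844), 15.350695610046387)
fl 63.569201263203695 ((528.164794921875, -287.5506591796875), (66.64974212646484, 66.42037963867188), 14.013644218444824)
```

View pics/w1.png

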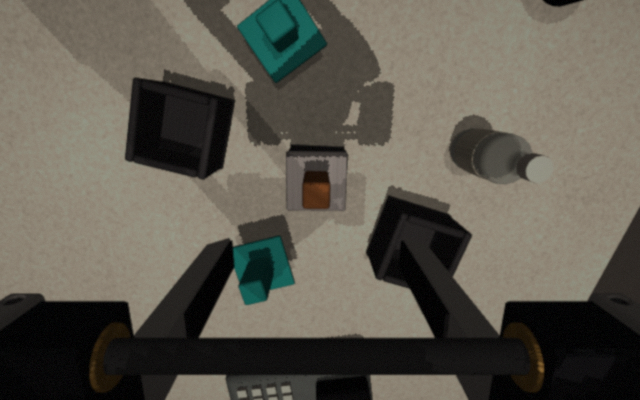

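The wrist view shows the wooden handle at (316,188) on the flange centred at (317,180), with the fingers' path clear. I descend and grip.

Run:
```python
from plan import *
go([528.4,-288.2,160,104.4],1);go([528.4,-288.2,69,104.4],1)
```

```text
0 [0.01, -0.004, 0.9] 0.0044
cmd [ 528.35 -288.16  160.01  104.41]
0 [-0.0, 0.0, 0.91] 0.0
cmd [ 528.35 -288.16   69.01  104.41]
```

Emit:
{"op": "drive_tool", "data": {"increments": [[[0.01,-0.004,0.15],[0,0,0.0044]],[[0.01,-0.004,0.3],[0,0,0.0044]],[[0.01,-0.004,0.45],[0,0,0.0044]],[[0.01,-0.004,0.6],[0,0,0.0044]],[[0.01,-0.004,0.75],[0,0,0.0044]],[[0.01,-0.004,0.9],[0,0,0.0044]],[[0.01,-0.004,0.9],[0,0,0.0044]],[[0.01,-0.004,0.9],[0,0,0.0044]],[[0.01,-0.004,0.9],[0,0,0.0044]],[[0.01,-0.004,0.9],[0,0,0.0044]]]}}

```text
t: 7.65
tool_pos: [528.9, -288.5, 161.8]
orientation: [3.14, 0.002, 1.822]
force: [0.5, -0.5, 0.2]
finger_gap: 94.1
finger_force: 0.0
```

Emit:
{"op": "drive_tool", "data": {"increments": [[[0,0,0.12],[0,0,0]],[[0,0,0.24],[0,0,0]],[[0,0,0.36],[0,0,0]],[[0,0,0.48],[0,0,0]],[[0,0,0.6],[0,0,0]],[[0,0,0.72],[0,0,0]],[[0,0,0.8],[0,0,0]],[[0,0,0.87],[0,0,0]],[[0,0,0.91],[0,0,0]],[[0,0,0.91],[0,0,0]]]}}

```text
t: 8.48
tool_pos: [527.8, -287.9, 67.7]
orientation: [-3.14, -0.001, 1.822]
force: [-1.1, 0.4, 0.2]
finger_gap: 94.2
finger_force: 0.0
```

Emit:
{"op": "drive_tool", "data": {"increments": [[[0,0,0],[0,0,0]],[[0,0,0],[0,0,0]],[[0,0,0],[0,0,0]],[[0,0,0],[0,0,0]],[[0,0,0],[0,0,0]],[[0,0,0],[0,0,0]],[[0,0,0],[0,0,0]],[[0,0,0],[0,0,0]],[[0,0,0],[0,0,0]],[[0,0,0],[0,0,0]]], "hand": 0}}

```text
t: 9.32
tool_pos: [528.2, -288.2, 68.9]
orientation: [3.142, -0.0, 1.822]
force: [-0.3, 0.6, 0.5]
finger_gap: 30.6
finger_force: 0.0
```

Emit:
{"op": "drive_tool", "data": {"increments": [[[0,0,0],[0,0,0]],[[0,0,0],[0,0,0]],[[0,0,0],[0,0,0]],[[0,0,0],[0,0,0]],[[0,0,0],[0,0,0]],[[0,0,-0.05],[0,0,0]],[[0,0,-0.1],[0,0,0]],[[0,0,-0.15],[0,0,0]],[[0,0,-0.2],[0,0,0]],[[0,0,-0.2],[0,0,0]]]}}

```text
t: 10.15
tool_pos: [528.9, -288.7, 90.7]
orientation: [3.14, 0.002, 1.822]
force: [-0.3, 0.2, -3.2]
finger_gap: 25.9
finger_force: 30.0
```

Emit:
{"op": "drive_tool", "data": {"increments": [[[0,0,-0.1],[0,0,0]],[[0,0,-0.2],[0,0,0]],[[0,0,-0.3],[0,0,0]],[[0,0,-0.4],[0,0,0]],[[0,0,-0.5],[0,0,0]],[[0,0,-0.6],[0,0,0]],[[0,0,-0.7],[0,0,0]],[[0,0,-0.8],[0,0,0]],[[0,0,-0.9],[0,0,0]],[[0,0,-0.9],[0,0,0]]]}}

```text
t: 10.98
tool_pos: [529.3, -288.9, 182.3]
orientation: [3.138, 0.004, 1.822]
force: [0.5, 0.4, -3.2]
finger_gap: 25.7
finger_force: 30.0
```

Run:
```python
from h import *
from rig import r
import json
c=json.load(open('cmd.json'));c[2]+=110;json.dump(c,open('cmd.json','w'))
print(r.get_obs())
cap('side');cap('scene')
b=load('side');a=load('scene')
def proj(c,p):
    q=np.array(c['rotation']).T@(np.array(p)-c['xyz']);K=np.array(c['K']);return int(K[0,2]+K[0,0]*q[0]/-q[2]),int(K[1,2]-K[1,1]*q[1]/-q[2])
def crop(c,s=60):
    u,v=proj(c,[528,-288,150]);print(u,v);return cv2.resize(c['color'][v-s//2:v+s//2,u-s//2:u+s//2],(400,400),interpolation=2)[...,::-1]
cv2.imwrite('pics/crop2.png',np.hstack([crop(a),crop(b)]))
```

```text
{'t': 10.9833, 'joints': array([-5.93706167e-01,  2.06906785e-01,  1.28133050e+00,  1.25552875e-04,
        1.64834716e+00, -8.45048602e-01]), 'qd': array([ 0.00080228,  0.01098363,  0.03156034,  0.00024016, -0.02868242,
       -0.00082455]), 'effort': array([-5.23793860e-02, -3.83863842e+01, -2.97583491e+01,  3.30277055e-02,
        2.98611028e-01, -1.67262013e-03]), 'tool_pos': array([ 529.34209112, -288.93395213,  182.25184263]), 'orientation': array([3.13817512, 0.0036631 , 1.82214254]), 'force': array([ 0.54147139,  0.36252303, -3.22218502]), 'moment': array([-0.03696716,  0.00284462, -0.04730127]), 'finger_force': 29.98664081096649, 'finger_gap': 25.716941937694276}
233 237
370 269
```

View pics/crop2.png

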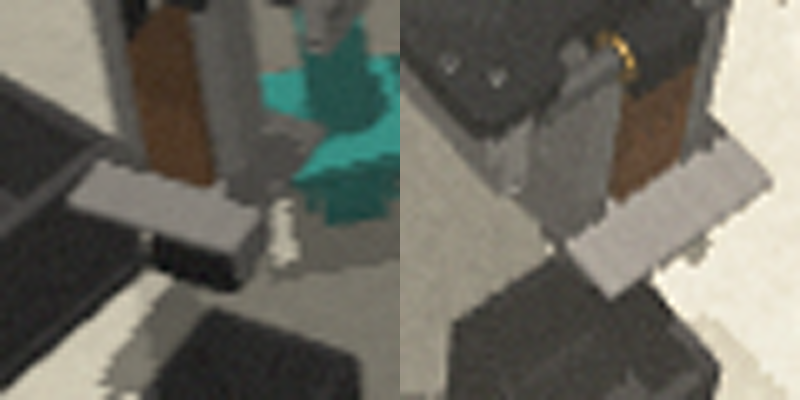

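Only the flange and a bit of fork show below the gripper, so I can't read the axle direction yet. I carry it to above the raceway and look again there.

Run:
```python
from plan import *
go([548,100,240,104.9],4)
```

```text
0 [0.928, 0.289, -0.152] -0.0007
1 [0.927, 0.291, -0.153] -0.0007
2 [0.926, 0.293, -0.152] -0.0007
3 [0.926, 0.295, -0.153] -0.0006
cmd [547.97 100.01 240.01 104.89]
```

Emit:
{"op": "drive_tool", "data": {"increments": [[[0.05,0.02,-0.1],[0,0,0]],[[0.12,0.04,-0.15],[0,0,0]],[[0.22,0.07,-0.152],[0,0,0]],[[0.33,0.1,-0.152],[0,0,0]],[[0.44,0.14,-0.152],[0,0,0]],[[0.55,0.17,-0.152],[0,0,0]],[[0.66,0.2,-0.152],[0,0,0]],[[0.77,0.24,-0.152],[0,0,-0.0007]],[[0.86,0.27,-0.152],[0,0,-0.0007]],[[0.928,0.289,-0.152],[0,0,-0.0007]]]}}

```text
t: 11.92
tool_pos: [533.2, -189.6, 194.2]
orientation: [3.141, -0.0, 1.825]
force: [0.9, -0.0, -2.4]
finger_gap: 26.0
finger_force: 30.0
```

Emit:
{"op": "drive_tool", "data": {"increments": [[[0.09,0.03,-0.015],[0,0,0]],[[0.18,0.06,-0.03],[0,0,0]],[[0.28,0.09,-0.045],[0,0,0]],[[0.37,0.12,-0.06],[0,0,0]],[[0.46,0.145,-0.075],[0,0,0]],[[0.55,0.17,-0.09],[0,0,0]],[[0.65,0.2,-0.105],[0,0,0]],[[0.74,0.23,-0.12],[0,0,-0.0007]],[[0.83,0.26,-0.135],[0,0,-0.0007]],[[0.927,0.291,-0.153],[0,0,-0.0007]]]}}

```text
t: 12.75
tool_pos: [538.1, -93.2, 209.6]
orientation: [-3.142, -0.0, 1.826]
force: [0.3, -0.2, -2.8]
finger_gap: 25.7
finger_force: 30.0
```

Emit:
{"op": "drive_tool", "data": {"increments": [[[0.09,0.03,-0.015],[0,0,0]],[[0.18,0.06,-0.03],[0,0,0]],[[0.28,0.09,-0.045],[0,0,0]],[[0.37,0.12,-0.06],[0,0,0]],[[0.46,0.145,-0.075],[0,0,0]],[[0.55,0.17,-0.09],[0,0,0]],[[0.65,0.2,-0.105],[0,0,0]],[[0.74,0.23,-0.12],[0,0,-0.0007]],[[0.83,0.26,-0.135],[0,0,-0.0007]],[[0.926,0.293,-0.152],[0,0,-0.0007]]]}}

```text
t: 13.58
tool_pos: [543.0, 3.8, 224.8]
orientation: [3.142, 0.0, 1.829]
force: [0.3, -0.2, -2.6]
finger_gap: 25.7
finger_force: 30.0
```

Emit:
{"op": "drive_tool", "data": {"increments": [[[0.1,0.03,-0.015],[0,0,0]],[[0.21,0.07,-0.03],[0,0,0]],[[0.32,0.1,-0.045],[0,0,0]],[[0.43,0.14,-0.06],[0,0,0]],[[0.54,0.17,-0.075],[0,0,0]],[[0.65,0.21,-0.09],[0,0,0]],[[0.76,0.24,-0.105],[0,0,0]],[[0.85,0.27,-0.13],[0,0,-0.0006]],[[0.926,0.295,-0.153],[0,0,-0.0006]],[[0.926,0.295,-0.153],[0,0,-0.0006]]]}}

```text
t: 14.42
tool_pos: [548.2, 101.7, 240.7]
orientation: [3.14, -0.001, 1.833]
force: [0.6, -0.2, -2.8]
finger_gap: 25.7
finger_force: 30.0
```

Run:
```python
from h import *
for n in('side','scene','wrist'):cap(n)
b=load('side');a=load('scene');w=load('wrist')
def proj(c,p):
    q=np.array(c['rotation']).T@(np.array(p)-c['xyz']);K=np.array(c['K']);return int(K[0,2]+K[0,0]*q[0]/-q[2]),int(K[1,2]-K[1,1]*q[1]/-q[2])
def crop(c,s=54):
    u,v=proj(c,[548,100,215]);print(u,v);return cv2.resize(c['color'][v-s//2:v+s//2,u-s//2:u+s//2],(400,400),interpolation=2)[...,::-1]
t=np.hstack([crop(a),crop(b)])
t=np.clip(t.astype(float)*1.6,0,255).astype(np.uint8)
cv2.imwrite('pics/crop3.png',t)
cv2.imwrite('pics/w2.png',w['color'][...,::-1])
```

```text
335 142
312 130
```

View pics/crop3.png

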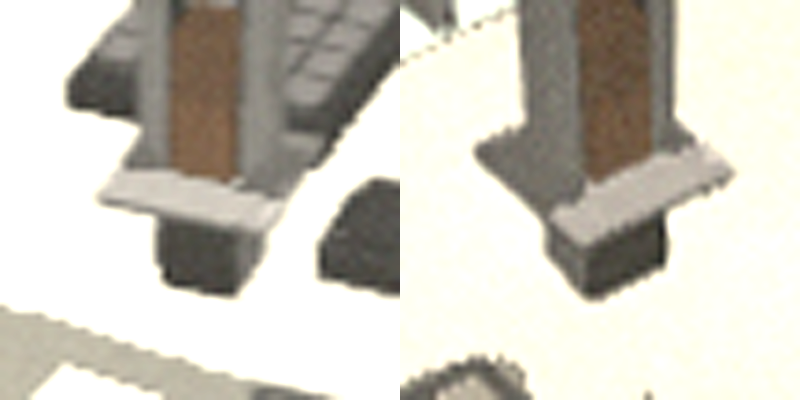

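View pics/w2.png

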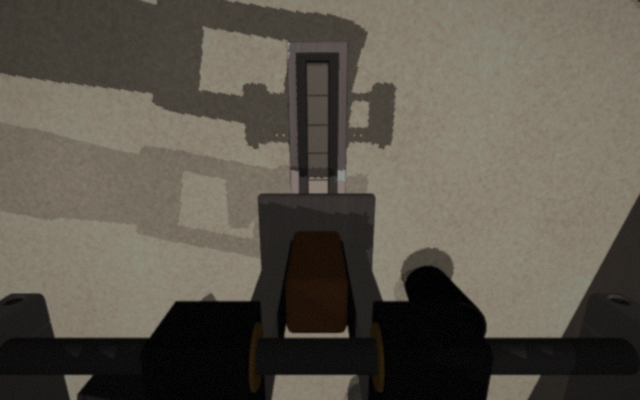

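In the crop, the piece below the flange is about 26 mm wide with a straight bottom edge when seen from the raceway's end, in both the scene half (160–237, 290) and the side half (590–665, 290). So the axle lies across the raceway and no turn is needed. The wrist view shows the far half of the raceway from (318,45) to (318,195). Now I fit its centreline and slope.

Run:
```python
from h import *
from rig import r
o=r.get_obs();print(o['tool_pos'],o['orientation'])
import pickle
for n in('wrist','side','scene'):
    c=load(n);P=dep(c);g=(c['depth']>0)
    hsv=cv2.cvtColor(c['color'],cv2.COLOR_RGB2HSV)
    th=np.radians(15.4);ex=np.array([np.cos(th),np.sin(th)]);ey=np.array([-ex[1],ex[0]])
    d=P[...,:2]-np.array([547.5,100]);X=d@ex;Y=d@ey;Z=P[...,2]
    near=g&(abs(X)<45)&(abs(Y)<160)
    desk=g&(abs(X)>40)&(abs(X)<70)&(abs(Y)<140)&(abs(Z)<8);print(n,'desk',np.median(Z[desk]),'slopeY',np.polyfit(Y[desk],Z[desk],1)[0])
    top=near&(Z>32)&(Z<60)
    for lab,m in(('plinth',near&(Z>12)&(Z<26)),('top',top)):
        if m.sum()<50:continue
        ys=np.arange(-140,141,20);res=[]
        for y0 in ys:
            k=m&(abs(Y-y0)<10)
            if k.sum()>8:res.append((int(y0),round(float((np.percentile(X[k],2)+np.percentile(X[k],98))/2),1),round(float(np.median(Z[k])),1),int(k.sum())))
        p=np.polyfit(Y[m],Z[m],1)
        print(' ',lab,'Yrange',np.percentile(Y[m],[.5,99.5]).round(1),'zfit',p.round(4),res)
    s=top&(hsv[...,1]<60)&(hsv[...,2]>150)
```

```text
[547.91829179  99.70766356 239.98056444] [-3.14148668e+00  4.41877153e-04  1.83040230e+00]
wrist desk -0.3713523530467171 slopeY -0.0001498768416121657
  plinth Yrange [-19.7 145.6] zfit [-2.00000e-04  1.95485e+01] [(-20, 1.7, 19.6, 158), (0, 1.6, 19.5, 292), (20, 1.7, 19.6, 310), (40, 1.7, 19.5, 307), (60, 1.6, 19.5, 338), (80, 1.4, 19.6, 316), (100, 2.0, 19.5, 364), (120, 1.7, 19.5, 430), (140, 1.8, 19.5, 758)]
  top Yrange [-14.9 131.8] zfit [1.85000e-02 3.95237e+01] [(-20, 1.6, 38.3, 187), (0, 1.7, 38.8, 643), (20, 1.9, 40.6, 678), (40, 1.5, 41.0, 718), (60, 1.7, 41.6, 757), (80, 1.8, 41.8, 799), (100, 2.0, 42.4, 837), (120, 1.9, 40.6, 796), (140, 1.6, 40.2, 93)]
side desk -0.3745283426428614 slopeY 0.00010631438650338817
  plinth Yrange [-146.8  143.9] zfit [6.00000e-04 1.92573e+01] [(-140, 0.6, 19.1, 149), (-120, 0.7, 19.8, 51), (-100, 0.3, 19.9, 39), (-80, -0.0, 19.6, 36), (-60, 0.2, 19.0, 39), (-40, 1.0, 19.5, 36), (-20, -26.0, 19.3, 32), (0, -25.4, 18.4, 29), (20, -26.0, 19.8, 29), (40, -25.4, 19.5, 28), (60, -25.6, 19.8, 26), (80, -25.3, 18.5, 30), (100, -25.9, 18.9, 25), (
[... 534 characters left out ...]
e+01] [(-140, 5.8, 19.3, 156), (-120, 5.1, 19.6, 43), (-100, 5.7, 20.1, 34), (-80, 5.0, 19.0, 31), (-60, 5.3, 19.3, 29), (-40, 5.9, 20.1, 32), (-20, 5.8, 19.9, 27), (0, 5.8, 19.7, 27), (20, 6.1, 20.5, 28), (40, 6.1, 19.9, 23), (60, 6.5, 20.8, 26), (80, 6.7, 20.7, 26), (100, 5.5, 19.3, 20), (120, 6.1, 19.7, 22), (140, 6.2, 20.2, 15)]
  top Yrange [-134.   130.6] zfit [2.28000e-02 3.92292e+01] [(-140, 4.4, 33.7, 18), (-120, 5.4, 35.8, 84), (-100, 5.5, 37.3, 69), (-80, 5.3, 38.1, 78), (-60, 5.3, 38.6, 69), (-40, 5.0, 37.9, 73), (-20, 5.0, 38.9, 68), (0, 5.1, 40.2, 64), (20, 6.2, 40.2, 68), (40, 6.0, 40.3, 60), (60, 6.5, 41.0, 59), (80, 5.8, 40.4, 66), (100, 6.6, 42.6, 57), (120, 5.6, 41.4, 46)]
```

Centreline is at about (549.4, 100.5) with yaw 15.4°, and the channel rises about 0.022 rad towards +y. I go above section 1 and feel for contact.

Run:
```python
from plan import *
go([578.6,-5.5,200,105.4],2);go([578.6,-5.5,103,105.4],1)
```

```text
0 [-0.549, 0.012, 0.2] -0.0014
1 [-0.549, 0.01, 0.2] -0.0014
cmd [578.55  -5.47 200.01 105.4 ]
0 [-0.0, 0.0, 0.97] -0.0
cmd [578.55  -5.47 103.01 105.4 ]
```

Emit:
{"op": "drive_tool", "data": {"increments": [[[-0.08,0,0.03],[0,0,0]],[[-0.16,0,0.06],[0,0,0]],[[-0.24,0.005,0.09],[0,0,0]],[[-0.32,0.005,0.12],[0,0,-0.0014]],[[-0.4,0.01,0.15],[0,0,-0.0014]],[[-0.48,0.012,0.18],[0,0,-0.0014]],[[-0.549,0.012,0.2],[0,0,-0.0014]],[[-0.549,0.012,0.2],[0,0,-0.0014]],[[-0.549,0.012,0.2],[0,0,-0.0014]],[[-0.549,0.012,0.2],[0,0,-0.0014]]]}}

```text
t: 15.4
tool_pos: [563.2, 47.3, 220.2]
orientation: [3.141, -0.0, 1.835]
force: [-0.0, -0.2, -3.4]
finger_gap: 26.0
finger_force: 30.0
```

Emit:
{"op": "drive_tool", "data": {"increments": [[[-0.08,0,0.03],[0,0,0]],[[-0.16,0,0.06],[0,0,0]],[[-0.24,0.005,0.09],[0,0,0]],[[-0.32,0.005,0.12],[0,0,-0.0014]],[[-0.4,0.01,0.15],[0,0,-0.0014]],[[-0.48,0.01,0.18],[0,0,-0.0014]],[[-0.549,0.01,0.2],[0,0,-0.0014]],[[-0.549,0.01,0.2],[0,0,-0.0014]],[[-0.549,0.01,0.2],[0,0,-0.0014]],[[-0.549,0.01,0.2],[0,0,-0.0014]]]}}

```text
t: 16.23
tool_pos: [578.5, -5.4, 200.1]
orientation: [3.141, -0.0, 1.839]
force: [-0.2, 0.6, -2.3]
finger_gap: 25.4
finger_force: 30.0
```

Emit:
{"op": "drive_tool", "data": {"increments": [[[0,0,0.13],[0,0,0]],[[0,0,0.26],[0,0,0]],[[0,0,0.39],[0,0,0]],[[0,0,0.52],[0,0,0]],[[0,0,0.64],[0,0,0]],[[0,0,0.75],[0,0,0]],[[0,0,0.84],[0,0,0]],[[0,0,0.92],[0,0,0]],[[0,0,0.97],[0,0,0]],[[0,0,0.97],[0,0,0]]]}}

```text
t: 17.07
tool_pos: [577.7, -5.4, 101.5]
orientation: [-3.139, -0.001, 1.839]
force: [-0.5, 1.0, -2.4]
finger_gap: 26.1
finger_force: 30.0
```

Run:
```python
from h import *
from rig import r
cap('side');cap('scene')
print(r.get_obs()['tool_pos'])
a=load('scene');b=load('side')
def crop(c,u,v,s=70):return cv2.resize(c['color'][v-s//2:v+s//2,u-s//2:u+s//2],(400,400),interpolation=2)[...,::-1]
def proj(c,p):
    q=np.array(c['rotation']).T@(np.array(p)-c['xyz']);K=np.array(c['K']);return int(K[0,2]+K[0,0]*q[0]/-q[2]),int(K[1,2]-K[1,1]*q[1]/-q[2])
p=[578,-5,55]
cv2.imwrite('pics/crop4.png',np.clip(np.hstack([crop(a,*proj(a,p)),crop(b,*proj(b,p))])*1.3,0,255).astype(np.uint8))
```

```text
[578.65779575  -5.54506136 103.21175296]
```

View pics/crop4.png

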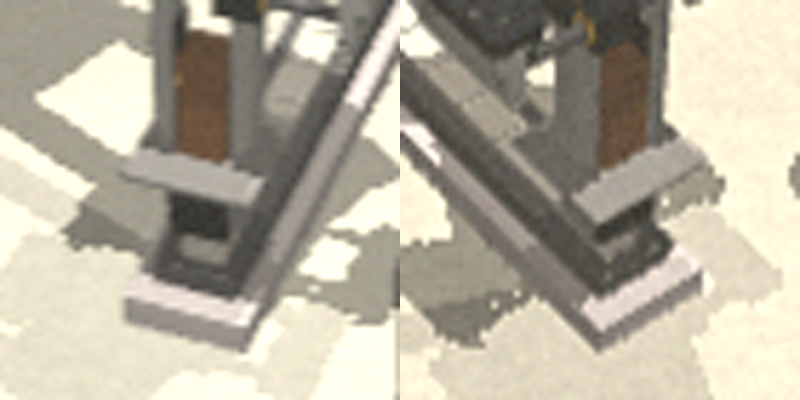

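The wheel sits centred over the strip's near end in both halves of the crop: scene at (203,220), side at (625,225). I press down slowly.

Emit:
{"op": "drive_tool", "data": {"increments": [[[0,0,0.01],[0,0,0]],[[0,0,0.02],[0,0,0]],[[0,0,0.03],[0,0,0]],[[0,0,0.035],[0,0,0]],[[0,0,0.04],[0,0,0]],[[0,0,0.045],[0,0,0]],[[0,0,0.05],[0,0,0]],[[0,0,0.055],[0,0,0]],[[0,0,0.06],[0,0,0]],[[0,0,0.06],[0,0,0]]]}}

```text
t: 18.0
tool_pos: [578.5, -5.6, 97.4]
orientation: [3.141, 0.0, 1.839]
force: [-1.1, -0.3, -0.9]
finger_gap: 26.0
finger_force: 30.0
```

Emit:
{"op": "drive_tool", "data": {"increments": [[[0,0,0.005],[0,0,0]],[[0,0,0.01],[0,0,0]],[[0,0,0.015],[0,0,0]],[[0,0,0.015],[0,0,0]],[[0,0,0.015],[0,0,0]],[[0,0,0.015],[0,0,0]],[[0,0,0.015],[0,0,0]],[[0,0,0.015],[0,0,0]],[[0,0,0.015],[0,0,0]],[[0,0,0.015],[0,0,0]]]}}

```text
t: 18.83
tool_pos: [578.6, -5.6, 95.5]
orientation: [3.141, 0.0, 1.839]
force: [-0.7, -2.0, 3.6]
finger_gap: 25.8
finger_force: 30.0
```

Emit:
{"op": "drive_tool", "data": {"increments": [[[0,0,0.004],[0,0,0]],[[0,0,0.008],[0,0,0]],[[0,0,0.012],[0,0,0]],[[0,0,0.016],[0,0,0]],[[0,0,0.02],[0,0,0]],[[0,0,0.02],[0,0,0]],[[0,0,0.02],[0,0,0]],[[0,0,0.02],[0,0,0]],[[0,0,0.02],[0,0,0]],[[0,0,0.02],[0,0,0]]]}}

```text
t: 19.67
tool_pos: [578.6, -5.5, 93.7]
orientation: [3.141, 0.0, 1.839]
force: [-1.8, -1.7, 5.4]
finger_gap: 25.7
finger_force: 30.0
```

Emit:
{"op": "drive_tool", "data": {"increments": [[[0,0,0.003],[0,0,0]],[[0,0,0.006],[0,0,0]],[[0,0,0.008],[0,0,0]],[[0,0,0.008],[0,0,0]],[[0,0,0.008],[0,0,0]],[[0,0,0.008],[0,0,0]],[[0,0,0.008],[0,0,0]],[[0,0,0.008],[0,0,0]],[[0,0,0.008],[0,0,0]],[[0,0,0.008],[0,0,0]]]}}

```text
t: 20.5
tool_pos: [578.6, -5.5, 93.6]
orientation: [3.141, 0.0, 1.839]
force: [-3.1, -1.0, 6.7]
finger_gap: 25.8
finger_force: 30.0
```

Emit:
{"op": "drive_tool", "data": {"increments": [[[0,0,0.003],[0,0,0]],[[0,0,0.006],[0,0,0]],[[0,0,0.008],[0,0,0]],[[0,0,0.008],[0,0,0]],[[0,0,0.008],[0,0,0]],[[0,0,0.008],[0,0,0]],[[0,0,0.008],[0,0,0]],[[0,0,0.008],[0,0,0]],[[0,0,0.008],[0,0,0]],[[0,0,0.008],[0,0,0]]]}}

```text
t: 21.33
tool_pos: [578.7, -5.7, 93.6]
orientation: [3.141, 0.001, 1.839]
force: [-4.0, -1.2, 9.7]
finger_gap: 25.7
finger_force: 30.0
```

Contact is firm: section 1 bottomed at TCP z ≈ 93.6 with about 13 N. Now I roll along +y, following the slope.

Emit:
{"op": "drive_tool", "data": {"increments": [[[0.01,0,0.003],[0,0,0]],[[0.03,0,0.003],[0,0,0]],[[0.06,0,0.003],[0,0,0]],[[0.09,0,0.002],[0,0,0]],[[0.12,0,0.001],[0,0,0]],[[0.15,0,0.001],[0,0,0]],[[0.18,0,0],[0,0,0]],[[0.21,0,-0.001],[0,0,0]],[[0.24,0,-0.001],[0,0,0]],[[0.26,0,-0.002],[0,0,0]]]}}

```text
t: 22.17
tool_pos: [572.1, 19.1, 94.2]
orientation: [3.14, 0.002, 1.839]
force: [-4.1, -2.4, 10.5]
finger_gap: 25.7
finger_force: 30.0
```

Emit:
{"op": "drive_tool", "data": {"increments": [[[0.03,0,0.002],[0,0,0]],[[0.06,0,0.002],[0,0,0]],[[0.09,0,0.001],[0,0,0]],[[0.12,0,0],[0,0,0]],[[0.15,0,-0.001],[0,0,0]],[[0.18,0,-0.002],[0,0,0]],[[0.21,0,-0.002],[0,0,0]],[[0.24,0,-0.003],[0,0,0]],[[0.27,0,-0.004],[0,0,0]],[[0.3,0,-0.004],[0,0,0]]]}}

```text
t: 23.0
tool_pos: [564.3, 47.9, 94.9]
orientation: [3.139, 0.002, 1.839]
force: [-4.2, -0.9, 11.8]
finger_gap: 25.9
finger_force: 30.0
```

Emit:
{"op": "drive_tool", "data": {"increments": [[[0.03,0,-0.001],[0,0,0]],[[0.06,0,-0.001],[0,0,0]],[[0.09,0,-0.002],[0,0,0]],[[0.12,0,-0.003],[0,0,0]],[[0.15,0,-0.003],[0,0,0]],[[0.18,0,-0.004],[0,0,0]],[[0.21,0,-0.005],[0,0,0]],[[0.24,0,-0.005],[0,0,0]],[[0.27,0,-0.006],[0,0,0]],[[0.3,0,-0.007],[0,0,0]]]}}

```text
t: 23.83
tool_pos: [556.4, 77.0, 95.7]
orientation: [3.139, 0.002, 1.839]
force: [-4.7, -2.1, 12.6]
finger_gap: 26.1
finger_force: 30.0
```

Load is steady at about 15 N. I continue.

Emit:
{"op": "drive_tool", "data": {"increments": [[[0.03,0,-0.001],[0,0,0]],[[0.06,0,-0.001],[0,0,0]],[[0.09,0,-0.002],[0,0,0]],[[0.12,0,-0.003],[0,0,0]],[[0.15,0,-0.003],[0,0,0]],[[0.18,0,-0.004],[0,0,0]],[[0.21,0,-0.005],[0,0,0]],[[0.24,0,-0.005],[0,0,0]],[[0.27,0,-0.006],[0,0,0]],[[0.3,0,-0.007],[0,0,0]]]}}

```text
t: 24.67
tool_pos: [548.5, 106.0, 96.4]
orientation: [3.139, 0.001, 1.839]
force: [-3.8, -1.6, 12.0]
finger_gap: 25.9
finger_force: 30.0
```

Emit:
{"op": "drive_tool", "data": {"increments": [[[0.03,0,-0.001],[0,0,0]],[[0.06,0,-0.001],[0,0,0]],[[0.09,0,-0.002],[0,0,0]],[[0.12,0,-0.003],[0,0,0]],[[0.15,0,-0.003],[0,0,0]],[[0.18,0,-0.004],[0,0,0]],[[0.21,0,-0.005],[0,0,0]],[[0.24,0,-0.005],[0,0,0]],[[0.27,0,-0.006],[0,0,0]],[[0.3,0,-0.007],[0,0,0]]]}}

```text
t: 25.5
tool_pos: [540.6, 135.2, 97.2]
orientation: [3.139, 0.001, 1.839]
force: [-2.7, -2.3, 11.8]
finger_gap: 26.0
finger_force: 30.0
```

Emit:
{"op": "drive_tool", "data": {"increments": [[[0.03,0,-0.001],[0,0,0]],[[0.06,0,-0.001],[0,0,0]],[[0.09,0,-0.002],[0,0,0]],[[0.12,0,-0.003],[0,0,0]],[[0.15,0,-0.003],[0,0,0]],[[0.18,0,-0.004],[0,0,0]],[[0.21,0,-0.005],[0,0,0]],[[0.24,0,-0.005],[0,0,0]],[[0.27,0,-0.006],[0,0,0]],[[0.3,0,-0.006],[0,0,0]]]}}

```text
t: 26.33
tool_pos: [532.7, 164.2, 97.9]
orientation: [3.138, 0.001, 1.839]
force: [-3.3, -2.5, 11.3]
finger_gap: 25.9
finger_force: 30.0
```

Emit:
{"op": "drive_tool", "data": {"increments": [[[0.03,0,-0.001],[0,0,0]],[[0.06,0,-0.001],[0,0,0]],[[0.09,0,-0.002],[0,0,0]],[[0.12,0,-0.003],[0,0,0]],[[0.15,0,-0.003],[0,0,0]],[[0.18,0,-0.004],[0,0,0]],[[0.21,0,-0.005],[0,0,0]],[[0.24,0,-0.005],[0,0,0]],[[0.27,0,-0.006],[0,0,0]],[[0.3,0,-0.007],[0,0,0]]]}}

```text
t: 27.17
tool_pos: [524.8, 193.4, 98.6]
orientation: [3.138, 0.0, 1.839]
force: [-3.2, -1.7, 12.7]
finger_gap: 25.7
finger_force: 30.0
```

Emit:
{"op": "drive_tool", "data": {"increments": [[[0.02,0,0],[0,0,0]],[[0.04,0,-0.001],[0,0,0]],[[0.06,0,-0.001],[0,0,0]],[[0.08,0,-0.002],[0,0,0]],[[0.1,0,-0.002],[0,0,0]],[[0.12,0,-0.002],[0,0,0]],[[0.14,0,-0.003],[0,0,0]],[[0.16,0,-0.004],[0,0,0]],[[0.17,0,-0.004],[0,0,0]],[[0.17,0,-0.004],[0,0,0]]]}}

```text
t: 28.0
tool_pos: [520.1, 210.2, 99.0]
orientation: [3.138, -0.001, 1.84]
force: [-3.4, -1.3, 12.3]
finger_gap: 25.8
finger_force: 30.0
```

Rolled to the far end at a steady 15 N. I lift off and carry the roller back towards the stand, checking the strip on the way.

Emit:
{"op": "drive_tool", "data": {"increments": [[[0,0,-0.03],[0,0,0]],[[0,0,-0.1],[0,0,0]],[[0,0,-0.2],[0,0,0]],[[0,0,-0.3],[0,0,0]],[[0,0,-0.4],[0,0,0]],[[-0.02,0,-0.5],[0,0,0]],[[-0.05,0,-0.6],[0,0,0]],[[-0.1,0,-0.7],[0,0,0]],[[-0.15,0,-0.8],[0,0,0]],[[-0.2,0,-0.9],[0,0,0]]]}}

```text
t: 28.83
tool_pos: [524.8, 189.5, 187.5]
orientation: [3.141, 0.0, 1.839]
force: [0.3, -0.2, -3.3]
finger_gap: 25.7
finger_force: 30.0
```

Emit:
{"op": "drive_tool", "data": {"increments": [[[-0.1,0,-0.02],[0,0,0]],[[-0.2,0,-0.04],[0,0,0]],[[-0.3,0,-0.06],[0,0,0]],[[-0.4,0,-0.08],[0,0,0]],[[-0.5,0,-0.1],[0,0,0]],[[-0.6,0,-0.12],[0,0,0]],[[-0.7,0,-0.14],[0,0,0]],[[-0.8,0,-0.16],[0,0,0]],[[-0.9,0,-0.18],[0,0,0]],[[-1,0,-0.2],[0,0,0]]]}}

```text
t: 29.67
tool_pos: [551.4, 92.8, 206.5]
orientation: [3.142, -0.0, 1.839]
force: [-0.4, 1.1, -2.9]
finger_gap: 25.6
finger_force: 30.0
```

Emit:
{"op": "drive_tool", "data": {"increments": [[[-0.1,0,-0.02],[0,0,0]],[[-0.2,0,-0.04],[0,0,0]],[[-0.3,0,-0.06],[0,0,0]],[[-0.4,0,-0.08],[0,0,0]],[[-0.5,0,-0.1],[0,0,0]],[[-0.6,0,-0.12],[0,0,0]],[[-0.7,0,-0.14],[0,0,0]],[[-0.8,0,-0.16],[0,0,0]],[[-0.9,0,-0.18],[0,0,0]],[[-1,0,-0.2],[0,0,0]]]}}

```text
t: 30.5
tool_pos: [577.9, -3.6, 226.5]
orientation: [3.142, -0.0, 1.839]
force: [0.7, 0.2, -2.6]
finger_gap: 25.7
finger_force: 30.0
```

Emit:
{"op": "drive_tool", "data": {"increments": [[[-0.1,0,-0.02],[0,0,0]],[[-0.2,0,-0.04],[0,0,0]],[[-0.3,0,-0.06],[0,0,0]],[[-0.4,0,-0.06],[0,0,0]],[[-0.5,0,-0.06],[0,0,0]],[[-0.6,0,-0.06],[0,0,0]],[[-0.7,0,-0.06],[0,0,0]],[[-0.8,0,-0.06],[0,0,0]],[[-0.9,0,-0.06],[0,0,0]],[[-1,0,-0.06],[0,0,0]]]}}

```text
t: 31.33
tool_pos: [604.4, -100.0, 232.1]
orientation: [-3.141, -0.0, 1.839]
force: [0.6, 1.4, -2.9]
finger_gap: 26.0
finger_force: 30.0
```

Run:
```python
from h import *
from rig import r
import json
o=r.get_obs();print(o['tool_pos'],o['orientation'],o['force'])
c=np.array([578.55,-5.47]);c=c+(223-320)*np.array([np.cos(np.radians(105.4)),np.sin(np.radians(105.4))])
json.dump([*map(float,c),232.3,105.4],open('cmd.json','w'));print(c)
cap('wrist');c=load('wrist');cv2.imwrite('pics/w3.png',c['color'][...,::-1])
P=dep(c)
th=np.radians(15.4);ex=np.array([np.cos(th),np.sin(th)]);ey=np.array([-ex[1],ex[0]])
d=P[...,:2]-np.array([549,100.5]);X=d@ex;Y=d@ey;Z=P[...,2]
for y in range(-105,106,30):
    m=(c['depth']>0)&(abs(Y-y)<12)&(Z>25)
    print(y,'strip',np.median(Z[m&(abs(X)<8)]).round(2),'lips',np.median(Z[m&(abs(X)>14)&(abs(X)<19)]).round(2))
```

```text
[ 604.39425455 -100.046391    232.14133049] [-3.14146132e+00 -1.93596310e-04  1.83930983e+00] [ 0.57826059  1.38811367 -2.93562078]
[604.3089434  -98.98725421]
-105 strip 34.57 lips 34.78
-75 strip 35.36 lips 35.47
-45 strip 36.12 lips 36.14
-15 strip nan lips nan
15 strip nan lips nan
45 strip nan lips nan
75 strip nan lips nan
105 strip nan lips nan
  return _methods._mean(a, axis=axis, dtype=dtype,
  ret = ret.dtype.type(ret / rcount)
```

View pics/w3.png

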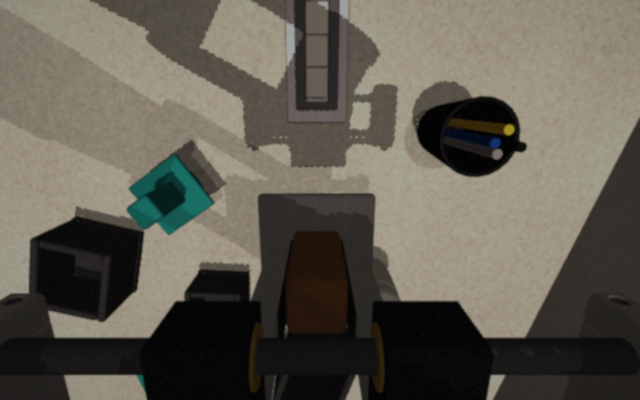

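Sections 1–3 measure flush (strip within 0.2 mm of the lips), and the roller sits in the grip as before, with the flange edge at (258–376, 195). I check the other sections with the fixed cameras and plan the return.

Run:
```python
from h import *
from plan import go
for n,o in(('side',0.7),('scene',5.5)):
    cap(n);c=load(n);P=dep(c);th=np.radians(15.4);ex=np.array([np.cos(th),np.sin(th)]);ey=np.array([-ex[1],ex[0]])
    d=P[...,:2]-np.array([547.5,100])-o*ex;X=d@ex;Y=d@ey;Z=P[...,2]
    for y in range(-105,106,30):
        m=(c['depth']>0)&(abs(Y-y)<13)&(Z>25)
        print(n,y,'strip',np.median(Z[m&(abs(X)<8)]).round(2),'lips',np.median(Z[m&(abs(X)>14)&(abs(X)<20)]).round(2))
go([528.35,-288.16,180,104.41],2);go([528.35,-288.16,110,104.41],1)
```

```text
side -105 strip 35.09 lips 35.03
side -75 strip 35.18 lips 35.18
side -45 strip 36.14 lips 36.05
side -15 strip 36.42 lips 36.36
side 15 strip 37.88 lips 37.48
side 45 strip 38.37 lips 38.11
side 75 strip 39.02 lips 38.9
side 105 strip 40.61 lips 39.51
scene -105 strip 35.0 lips 34.28
scene -75 strip 35.9 lips 35.61
scene -45 strip 36.85 lips 36.55
scene -15 strip 37.13 lips 37.65
scene 15 strip 38.14 lips 38.46
scene 45 strip 38.56 lips 38.93
scene 75 strip 39.59 lips 39.22
scene 105 strip 39.97 lips 40.28
0 [-0.811, -0.617, 0.262] 0.0028
1 [-0.816, -0.611, 0.261] 0.0027
cmd [ 528.29 -288.12  180.    104.41]
0 [-0.0, 0.0, 0.7] -0.0
cmd [ 528.29 -288.12  110.    104.41]
```

All eight sections read flush. Now I return the roller.

Emit:
{"op": "drive_tool", "data": {"increments": [[[-0.08,-0.06,0.02],[0,0,0]],[[-0.17,-0.13,0.05],[0,0,0]],[[-0.26,-0.2,0.08],[0,0,0]],[[-0.35,-0.27,0.11],[0,0,0]],[[-0.44,-0.34,0.14],[0,0,0.0028]],[[-0.53,-0.41,0.17],[0,0,0.0028]],[[-0.62,-0.48,0.2],[0,0,0.0028]],[[-0.7,-0.54,0.23],[0,0,0.0028]],[[-0.77,-0.59,0.25],[0,0,0.0028]],[[-0.811,-0.617,0.262],[0,0,0.0028]]]}}

```text
t: 32.32
tool_pos: [565.6, -194.9, 205.6]
orientation: [-3.141, -0.0, 1.829]
force: [0.2, -0.3, -3.4]
finger_gap: 26.1
finger_force: 30.0
```

Emit:
{"op": "drive_tool", "data": {"increments": [[[-0.09,-0.07,0.03],[0,0,0]],[[-0.19,-0.14,0.06],[0,0,0]],[[-0.29,-0.21,0.09],[0,0,0]],[[-0.39,-0.29,0.12],[0,0,0]],[[-0.49,-0.37,0.15],[0,0,0.0027]],[[-0.59,-0.44,0.18],[0,0,0.0027]],[[-0.68,-0.51,0.21],[0,0,0.0027]],[[-0.76,-0.57,0.24],[0,0,0.0027]],[[-0.816,-0.611,0.261],[0,0,0.0027]],[[-0.816,-0.611,0.261],[0,0,0.0027]]]}}

```text
t: 33.15
tool_pos: [527.2, -289.6, 179.1]
orientation: [-3.14, -0.001, 1.82]
force: [-0.4, 0.9, -2.3]
finger_gap: 25.5
finger_force: 30.0
```

Emit:
{"op": "drive_tool", "data": {"increments": [[[0,0,0.1],[0,0,0]],[[0,0,0.2],[0,0,0]],[[0,0,0.3],[0,0,0]],[[0,0,0.4],[0,0,0]],[[0,0,0.48],[0,0,0]],[[0,0,0.54],[0,0,0]],[[0,0,0.59],[0,0,0]],[[0,0,0.63],[0,0,0]],[[0,0,0.67],[0,0,0]],[[0,0,0.7],[0,0,0]]]}}

```text
t: 33.98
tool_pos: [528.3, -288.3, 109.8]
orientation: [3.141, 0.0, 1.822]
force: [0.1, 0.6, -2.7]
finger_gap: 25.7
finger_force: 30.0
```

No contact so far. I lower it to the seat.

Emit:
{"op": "drive_tool", "data": {"increments": [[[0,0,0.06],[0,0,0]],[[0,0,0.12],[0,0,0]],[[0,0,0.18],[0,0,0]],[[0,0,0.24],[0,0,0]],[[0,0,0.29],[0,0,0]],[[0,0,0.33],[0,0,0]],[[0,0,0.36],[0,0,0]],[[0,0,0.38],[0,0,0]],[[0,0,0.395],[0,0,0]],[[0,0,0.4],[0,0,0]]]}}

```text
t: 34.82
tool_pos: [528.1, -288.2, 69.8]
orientation: [3.142, -0.0, 1.822]
force: [0.5, 0.4, -3.1]
finger_gap: 25.7
finger_force: 30.0
```

Emit:
{"op": "drive_tool", "data": {"increments": [[[0,0,0.004],[0,0,0]],[[0,0,0.008],[0,0,0]],[[0,0,0.01],[0,0,0]],[[0,0,0.01],[0,0,0]],[[0,0,0.01],[0,0,0]],[[0,0,0.01],[0,0,0]],[[0,0,0.01],[0,0,0]],[[0,0,0.01],[0,0,0]],[[0,0,0.01],[0,0,0]],[[0,0,0.01],[0,0,0]]]}}

```text
t: 35.65
tool_pos: [528.1, -288.2, 68.9]
orientation: [3.142, -0.0, 1.822]
force: [-0.7, 0.1, -2.1]
finger_gap: 25.8
finger_force: 30.0
```

Emit:
{"op": "drive_tool", "data": {"increments": [[[0,0,0.003],[0,0,0]],[[0,0,0.005],[0,0,0]],[[0,0,0.005],[0,0,0]],[[0,0,0.005],[0,0,0]],[[0,0,0.005],[0,0,0]],[[0,0,0.005],[0,0,0]],[[0,0,0.005],[0,0,0]],[[0,0,0.005],[0,0,0]],[[0,0,0.005],[0,0,0]],[[0,0,0.005],[0,0,0]]]}}

```text
t: 36.48
tool_pos: [528.2, -288.2, 68.9]
orientation: [3.141, 0.0, 1.822]
force: [-1.2, 1.2, 3.4]
finger_gap: 25.8
finger_force: 30.0
```

Emit:
{"op": "drive_tool", "data": {"increments": [[[0,0,0],[0,0,0]],[[0,0,0],[0,0,0]],[[0,0,0],[0,0,0]],[[0,0,0],[0,0,0]],[[0,0,0],[0,0,0]],[[0,0,0],[0,0,0]],[[0,0,0],[0,0,0]],[[0,0,0],[0,0,0]],[[0,0,0],[0,0,0]],[[0,0,0],[0,0,0]]], "hand": 0.9}}

```text
t: 37.32
tool_pos: [528.1, -288.2, 68.4]
orientation: [3.142, -0.0, 1.822]
force: [-0.4, -0.0, 0.8]
finger_gap: 84.2
finger_force: 0.0
```

Emit:
{"op": "drive_tool", "data": {"increments": [[[0,0,-0.05],[0,0,0]],[[0,0,-0.12],[0,0,0]],[[0,0,-0.22],[0,0,0]],[[0,0,-0.32],[0,0,0]],[[0,0,-0.44],[0,0,0]],[[0,0,-0.56],[0,0,0]],[[0,0,-0.68],[0,0,0]],[[0,0,-0.8],[0,0,0]],[[0,0,-0.9],[0,0,0]],[[0,0,-1],[0,0,0]]]}}

```text
t: 38.15
tool_pos: [528.3, -288.3, 169.9]
orientation: [3.141, 0.001, 1.822]
force: [0.7, -0.1, 0.9]
finger_gap: 84.5
finger_force: 0.0
```

Emit:
{"op": "drive_tool", "data": {"increments": [[[0,0,-0.1],[0,0,0]],[[0,0,-0.2],[0,0,0]],[[0,0,-0.3],[0,0,0]],[[0,0,-0.4],[0,0,0]],[[0,0,-0.5],[0,0,0]],[[0,0,-0.6],[0,0,0]],[[0,0,-0.7],[0,0,0]],[[0,0,-0.8],[0,0,0]],[[0,0,-0.8],[0,0,0]],[[0,0,-0.8],[0,0,0]]]}}

```text
t: 38.98
tool_pos: [528.5, -288.4, 249.4]
orientation: [3.14, 0.001, 1.822]
force: [-0.3, 0.8, -0.0]
finger_gap: 84.7
finger_force: 0.0
```

Run:
```python
from h import *
for n in('wrist','scene','side'):
    cap(n);c=load(n);P=dep(c)
    f=P[(P[...,2]>54)&(P[...,2]<72)&(abs(P[...,0]-529)<48)&(abs(P[...,1]+288)<48)];print(n,'flange',np.percentile(f[:,2],[10,50,90]).round(1),cv2.minAreaRect(f[:,:2].astype(np.float32)))
    hsv=cv2.cvtColor(c['color'],cv2.COLOR_RGB2HSV);w=(hsv[...,1]>100)&(hsv[...,0]<20)&(P[...,2]>110)&(P[...,2]<140)&(abs(P[...,0]-529)<30);print(P[w].mean(0))
b=load('side');s=np.clip(b['color'][130:380,240:480]*1.2,0,255).astype(np.uint8)
cv2.imwrite('pics/fin.png',cv2.resize(s,(576,600),interpolation=2)[...,::-1])
```

```text
wrist flange [62.5 63.6 64.6] ((527.8274536132812, -287.48895263671875), (67.15079498291016, 64.84393310546875), 14.153251647949219)
[ 526.97930029 -286.42207272  122.80693417]
scene flange [58.1 63.7 66.1] ((531.4481811523438, -289.5633544921875), (69.44901275634766, 69.1839599609375), 13.578605651855469)
[526.45774244 360.726074   122.31569932]
side flange [60.7 63.4 65.2] ((526.9196166992188, -288.0143127441406), (66.47541046142578, 67.66877746582031), 13.387718200683594)
[ 527.01289481 -289.24071634  122.71248633]
```

View pics/fin.png

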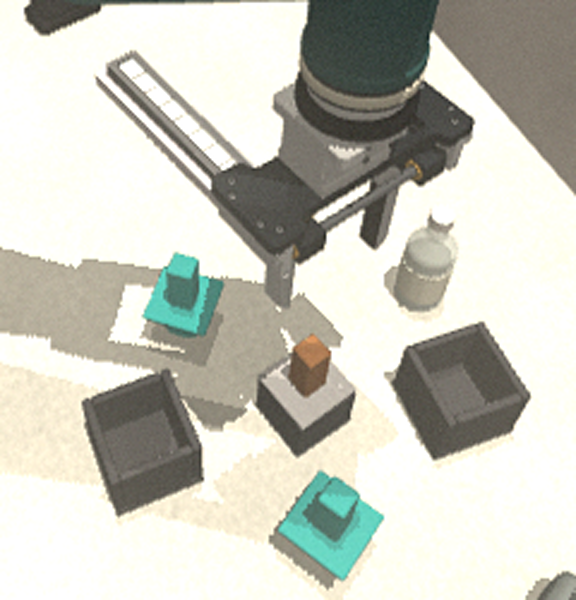

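The roller is upright in its stand at (308,380), with the flange level at 63.6 mm. The strip at (130–235, 60–165) is flush and everything in this view (bottle, boxes, turquoise parts) is untouched. I hand in.

```bash
python3 -c "
from rig import r
print(r.finish_job())"
```

```text
the job is handed in; nothing more can be done
None
```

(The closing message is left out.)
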